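# Put the bench extraction on: open the blast gate and set the fan to speed two

## Task

Get the dust extraction at this bench ready for sanding: pull the blast gate's shutter fully up so that the duct is open, and turn the fan's selector knob to speed two, the mark with two strokes, so that it clicks in there. Leave both like that and don't disturb the sanding block, the glue bottle or the clamp.

Things in the scene. Friction and masses are not known exactly. Their poses are not given: they have to be found in the camera images.
- branch: Extraction branch fixed to the bench, bare metal, 380 x 190 mm: a flared suction hood open to its -x, a 100 mm pipe along x (axis 85 mm up), the blast gate (upright flat frame across the pipe, 150 mm wide along y, 158 mm high, 19 mm thick along x), then an elbow down into the bench at +x. All but the shutter is below 160 mm. Origin on the bench under the middle of the gate; z up.
- shutter (a joint): Height of the gate's sliding shutter, m: 0 = right down, duct closed; 0.105 = right up at its stop, duct fully open. It slides straight up out of the frame's top slot, can not come out and stays where it is let go (stiff seals: 8 to 11 N to raise it). At the start it is 0 to 0.03 up.
- shutter_grip (a point): Centre of the pull grip on the shutter's top edge: a flat aluminium bar 80 mm long (along the branch's y), 14 mm thick (its x), 36 mm high. With the shutter right down this point is 188 mm above the bench, on the gate's middle, and the grip's underside is 12 mm above the frame's top. Moves with the shutter; axes parallel to the branch's.
- switchbox: The fan's switch box, grey steel, fixed to the bench, 136 mm along x, 156 mm along y (190 mm over its mounting strip), top plate 72 mm above the bench, with a selector knob on top. Two conduits leave at +x and enter the bench 118 mm from the origin. Origin on the bench under the knob's axis, which is vertical; z up.
- selector (a joint): Knob angle, rad, growing clockwise seen from above: off 0, speed one 0.698, two 1.396, three 2.094. A sprung ball clicks it into each (about 0.2 N m to leave one; past half way it falls into the next). Stops lie 0.05 beyond off and three. It starts at off or one. The pointer lies 60 degrees anticlockwise of the box's x at off, 20 clockwise of it at two.
- selector_grip (a point): On the knob's axis, 28 mm above the top plate: the height to grip. Black plastic knob: a disc 62 mm across, 9 mm high, with an upright bar on it 14 mm thick and 63 mm long, its top 16 mm above this point, its sides flat from 32 mm behind the axis to 23 mm before it. Its pointed end with a white line shows the setting; the point's x axis points there.
- mark_off (a point): Off mark (a small ring) on the box's top plate, 47 mm from the knob's axis.
- mark_one (a point): Speed one mark (one short radial stroke), 47 mm from the knob's axis.
- mark_two (a point): Speed two mark (two short strokes side by side), 47 mm from the knob's axis.
- mark_three (a point): Speed three mark (three short strokes), 47 mm from the knob's axis.
- sanding_block: Loose cork sanding block with grey abrasive underneath, 120 x 65 x 32 mm, lying on the bench; origin centre of its underside. Not to be disturbed.
- glue: Loose white glue bottle with black cap, 68 mm across, 170 mm high, standing on the bench; origin centre of its underside. Not to be disturbed.
- clamp: Loose F-shaped bar clamp lying flat, dark steel with a wooden handle: bar 280 mm along x, jaws reaching 100 mm to +y, 28 mm high; origin on the bench under the bar's middle. Not to be disturbed.

How it is judged:
At the end, for the whole second after the job is handed in: The shutter is up to within 13 mm of its upper stop (joint above 0.092 m), the selector rests at speed two within 0.12 rad (joint 1.396), and the sanding block, the glue bottle and the clamp are within 30 mm of where they were (value of joint shutter above 0.092 m and value of joint selector between 1.276 and 1.516 rad and velocity of joint selector between -0.1 and 0.1 rad/s and distance of each of sanding_block, glue, clamp from where it was at the start of the episode below 0.03 m); the robot touches nothing.
It fails at once if the sanding block, the glue bottle or the clamp is shifted by more than 30 mm, or the bottle is tipped over (distance of any of sanding_block, glue, clamp from where it was at the start of the episode above 0.03 m or angle between glue's own z axis and vertical above 0.5 rad).
It also fails if it takes over 53 s, if anything falls off the work surface, if the arm or the gripper's body presses on something with over 40 N, if the wrist force passes 120 N, or if a joint passes its speed limit or range.

## Robot

A 6-joint arm with a two-finger parallel gripper is mounted at the origin on the work surface. World frame = base frame: x ahead of the robot, y to its left, z up, the work surface at z = 0. Lengths are in m, angles in rad, forces in N, time in s.
With the tool pointing down it reaches from about 0.35 to 0.8 m from the base axis. Payload 7.3 kg.
Tool frame: the origin (TCP) lies between the finger pads; the fingertips stand 25 mm ahead of it and the grasp point (between the pads) lies 6 mm ahead of it (r.tip_extent is the distance from the TCP to the fingertips, in m); z points along the fingers, y is the line along which they close (so a half turn about z gives the same grasp; the last joint's range is limited). The gripper opens to 85 mm and grips with 20 to 120 N. Pads are 22 mm wide; open, the fingers measure 114 mm over their backs; the gripper's body (76 mm by 85 mm) begins 54 mm behind the grasp point. The pads swing forward as they close: fully open they stand 13 mm farther back than shut.
Start: joints at [1.144, 0.342, 1.524, -0, 1.275, -0.146], TCP at [0.145, 0.504, 0.256] pointing down, gripper open.
Joint ranges: [-2.53, 2.53], [-0.77, 2.02], [0.04, 2.7], [-1, 4.14], [0.28, 2.66], [-3.11, 3.11]. Speed limits (rad/s): [2.57, 2.57, 3.14, 3.14, 3.14, 3.14].

## Interface

Orientations are given as a unit quaternion [x, y, z, w].
In Python, from workcell import r, command_gripper, optics gives the robot as it stands. The module is installed in compiled form; this text tells all that it offers. Calls block until the motion is done:
- r.reach(position, orientation): joint-space move of the TCP to a pose.
- r.move_straight(position, orientation=None, speed=0.15, max_force=None): straight line of the TCP; orientation=None keeps the orientation; speed is the mean speed in m/s. With max_force (N) it stops when the force on the tool has changed by that much, and returns True; else False.
- r.movej(angles): joint-space move.
- command_gripper(opening, force=None): finger opening in m; force is the grip in N (None keeps the last); returns when the fingers have stopped.
- r.hold(seconds).
- r.solve_ik(position, orientation): joint angles nearest the present ones, or None.
- r.read_state(): the state.
- optics.get_image(name): name is "side" or "top"; returns (picture, depth): 480x640x3 uint8, red, green, blue; 480x640 float32, m along the optical axis (not along the pixel's ray), 0 where there is no reading.
- optics.camera_model(name): a dict with "K" (3x3 intrinsics, pixels), "k1" (the pictures are not rectified: a ray, as slopes to the right and down, at radius r is drawn at 1 + k1 r^2 times it, then the intrinsics apply), "R" (3x3) and "t" (3): a world point X has camera coordinates R X + t. Camera axes: x right, y down, z forward; pixel columns grow to the right and rows downward; lengths in m; the calibration is good to about 2 mm. A picture is of the moment at which its call begins. camera_model takes no time and is no camera call.
A pose or a line that the arm cannot do raises r.PlanningError and nothing moves.
- r.finish_job(): hands the job in; it is judged then, once.
The state is a dict: "time_s": time; "joint_positions": joint angles; "dq": joint speeds; "tau": joint torques, N m; "eef_pos": TCP position; "eef_rot": TCP orientation; "contact_force": force on the tool from outside, world axes, zero at the start; "torque": the same for the moment, N m; "grip_width": finger opening in m; "grip_force": force on a finger pad.
Only numpy, scipy, OpenCV 4.12 (cv2) and the standard library are available. Lean on these libraries where they do the work, as an engineer would, in place of code of your own. Each camera call takes 0.05 s, during which the arm holds its last target. There are 200 camera calls.

## Working session

There is one attempt and no reset: what is moved stays moved. The work goes in short steps, each a Python script; the robot and the scene stay as the last script left them, time stands still between calls to the robot, and variables do not carry over. Pictures are saved under pics/ and viewed, at most 10 in all, crops included, and the job is handed in when it is done.

```bash
mkdir -p pics
cat > h.py <<'E'
import numpy as np, cv2
from workcell import r, command_gripper, optics
def grab(n):
    im,d=optics.get_image(n); np.savez(f'{n}.npz',im=im,d=d); return im,d
def world(n,u,v,d=None,z=None):
    m=optics.camera_model(n); K=np.array(m['K'],float); R=np.array(m['R']); t=np.array(m['t'])
    xd=(np.asarray(u)-K[0,2])/K[0,0]; yd=(np.asarray(v)-K[1,2])/K[1,1]; x,y=xd,yd
    for _ in range(30):
        s=1+m['k1']*(x*x+y*y); x,y=xd/s,yd/s
    ray=np.stack([x,y,np.ones_like(x)],-1)@R; o=-R.T@t
    if z is not None: d=(z-o[2])/ray[...,2]
    return o+ray*np.asarray(d)[...,None]
def cloud(n,d):
    v,u=np.mgrid[:480,:640]; P=world(n,u.astype(float),v.astype(float),d=d); P[d<=0]=np.nan; return P
E
python3 - <<'E'
from h import *
for n in('top','side'):
    im,d=grab(n); cv2.imwrite(f'pics/{n}0.png',im[:,:,::-1])
    m=optics.camera_model(n); R=np.array(m['R']);print(n,m['K'],m['k1'],-R.T@np.array(m['t']),R[2])
print(r.read_state())
E
```

```text
top [[559.5692289    0.         317.30354256]
 [  0.         559.5692289  233.05432908]
 [  0.           0.           1.        ]] -0.024531453894221174 [0.45983979 0.10616256 1.39215029] [ 0.09621007  0.01069388 -0.9953036 ]
side [[570.77106842   0.         330.10893579]
 [  0.         570.77106842 238.32272103]
 [  0.           0.           1.        ]] 0.05466410140640343 [ 0.1311723  -0.82961582  0.96222555] [ 0.32738879  0.70469245 -0.62946416]
{'time_s': 0.1, 'joint_positions': array([ 1.14400684e+00,  3.42669972e-01,  1.52491077e+00,  2.82388624e-05,
        1.27537371e+00, -1.46024267e-01]), 'dq': array([-0.00078484, -0.00148142, -0.00070739,  0.00107251, -0.00012104,
        0.00021938]), 'tau': array([ 2.08957332e-03, -4.34452415e+01, -2.46492988e+01, -1.73030749e-04,
        4.83363270e-03, -4.21519553e-05]), 'eef_pos': array([0.14532672, 0.50416334, 0.25569038]), 'eef_rot': array([ 1.39926016e-01,  9.90161727e-01, -6.49347680e-04, -2.05313850e-04]), 'contact_force': array([ 0.86975244, -0.17204359,  0.6198658 ]), 'torque': array([0.01087094, 0.00932528, 0.05024629]), 'grip_force': 0.0, 'grip_width': 0.08542935477529678}
```

View pics/top0.png

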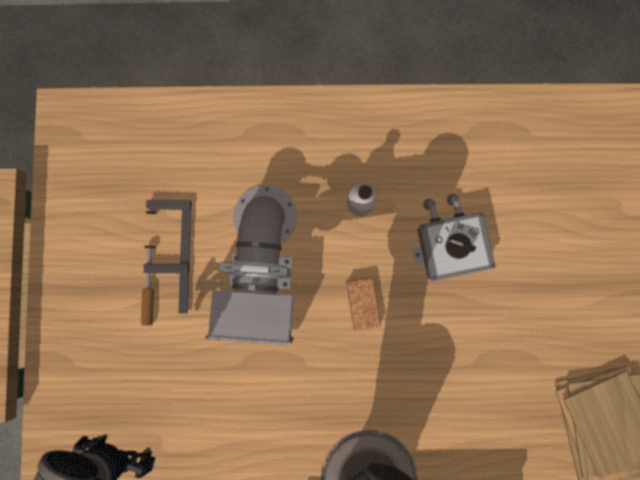

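View pics/side0.png

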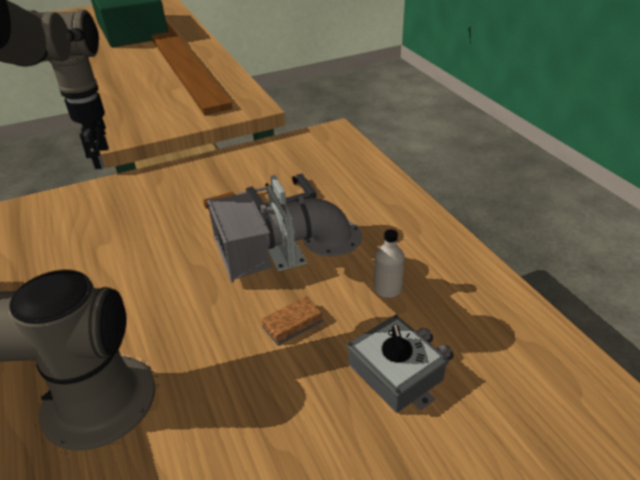

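The top picture shows the gate and its grip near (256,269), the hood toward the robot, the glue bottle at (362,197), the block at (363,303), the clamp at (175,260), and the switch box with its knob near (459,246). The side picture shows the grip near (279,190) and the knob near (398,347). Next I'll zoom in and use depth.

Run:
```python
from h import *
im=np.load('top.npz')['im'];d=np.load('top.npz')['d']
a=cv2.resize(im[205:285,410:500],None,fx=6,fy=6,interpolation=cv2.INTER_CUBIC)[:480]
b=cv2.resize(im[250:290,215:300],None,fx=6,fy=6,interpolation=cv2.INTER_CUBIC)
c=np.zeros((480,800,3),np.uint8);c[:,:540]=a;c2=b[:,:];cv2.imwrite('pics/knob.png',a[:,:,::-1]);
P=cloud('top',d); z=P[...,2]
def rep(name,mask):
    p=P[mask]; c,(w,h),ang=cv2.minAreaRect((p[:,:2]*1000).astype(np.float32)); print(name,len(p),'mean',p.mean(0).round(4),'rect',np.round(c,1),round(w,1),round(h,1),round(ang,1))
U=np.zeros(d.shape,bool);U[240:295,200:310]=1
rep('grip',U&(z>0.17)); print(np.percentile(z[U&(z>.17)],[10,50,90]))
rep('frame',U&(z>0.145)&(z<.165))
U[:]=0;U[200:290,405:505]=1
rep('plate',U&(z>0.066)&(z<.077)); rep('bar',U&(z>.1)); print(np.percentile(z[U&(z>.1)],[10,50,90]))
rep('disc+',U&(z>.078))
# side
d=np.load('side.npz')['d'];P=cloud('side',d);z=P[...,2]
U=np.zeros(d.shape,bool);U[170:215,255:300]=1
X=P[...,0];Y=P[...,1]
rep('s grip',U&(z>0.17)&(z<.3)&(abs(X-.46)<.2)); print(np.nanpercentile(z[U&(z>.17)],[50,90,98]))
U[:]=0;U[310:400,340:450]=1
rep('s plate',U&(z>0.066)&(z<.077)); rep('s bar',U&(z>.1))
rep('s disc',U&(z>.078))
```

```text
grip 287 mean [0.4994 0.2595 0.205 ] rect [499.8 262.5] 112.1 15.1 86.4
[0.1880652  0.20832337 0.2114253 ]
frame 467 mean [0.499  0.2607 0.1545] rect [496.9 275.5] 103.5 161.6 27.8
plate 2919 mean [ 0.5548 -0.208   0.0713] rect [ 555.5 -209.9] 133.9 154.3 11.1
bar 181 mean [ 0.5537 -0.211   0.1139] rect [ 555.1 -210.3] 62.6 14.6 70.3
[0.10840014 0.11477395 0.11817797]
disc+ 538 mean [ 0.5533 -0.2101  0.093 ] rect [ 554.9 -214.4] 108.0 104.3 14.0
s grip 258 mean [0.4998 0.2491 0.197 ] rect [501.7 252.9] 98.3 14.6 85.8
[0.20018384 0.20883549 0.21056404]
s plate 3517 mean [ 0.5523 -0.2215  0.0712] rect [ 556.5 -212.5] 138.4 157.6 11.4
s bar 241 mean [ 0.5537 -0.2177  0.1129] rect [ 555.9 -213.8] 64.6 14.5 70.5
s disc 685 mean [ 0.5528 -0.2168  0.0933] rect [ 556.6 -212.5] 64.0 59.8 53.2
```

View pics/knob.png

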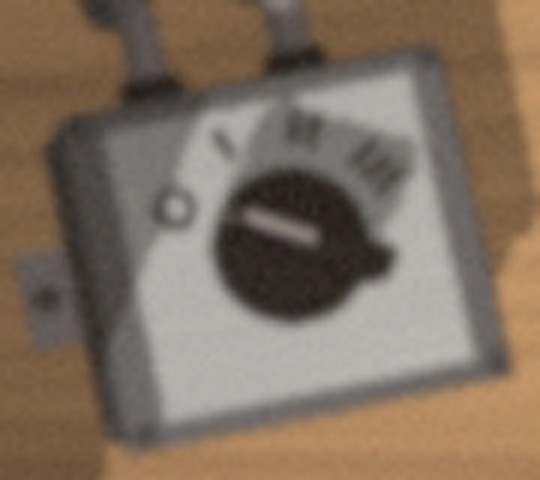

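The knob's white line points at the ring, so it starts at off (bar at about 70.4°, box yaw about 11.3°). The knob axis is near (0.556, -0.212). The shutter is almost down. I'll refine the grip's yaw and centre and check the IK before moving.

```bash
cat >> h.py <<'E'
from scipy.spatial.transform import Rotation as Ro
def down(deg):  # tool down, closing line y at world angle deg
    a=np.radians(deg); y=np.array([np.cos(a),np.sin(a),0]); z=np.array([0,0,-1.]); return Ro.from_matrix(np.c_[np.cross(y,z),y,z]).as_quat()
E
python3 - <<'E'
from h import *
for n,sl in(('top',(240,295,200,310)),('side',(170,215,255,300))):
    d=np.load(n+'.npz')['d'];P=cloud(n,d);z=P[...,2]
    U=np.zeros(d.shape,bool);U[sl[0]:sl[1],sl[2]:sl[3]]=1
    for zl in(.195,.203):
        p=P[U&(z>zl)&(abs(P[...,0]-.5)<.05)]; print(n,zl,len(p),p.mean(0).round(4),np.median(z[U&(z>zl)]).round(4),[np.round(q,1) for q in cv2.minAreaRect((p[:,:2]*1000).astype(np.float32))])
    p=P[U&(z>.12)&(z<.162)&(abs(P[...,0]-.5)<.03)]; print('frame',len(p),[np.round(q,1) for q in cv2.minAreaRect((p[:,:2]*1000).astype(np.float32))])
print('tip',r.tip_extent)
for a in(-4,176): print('shut',a,[None if (q:=r.solve_ik([.5,.26,h],down(a))) is None else np.round(q,2) for h in(.197,.303,.36)])
for b in(71,-9):
  for f in(90,-90): print('knob',b,f,[None if (q:=r.solve_ik([.5555,-.212,h],down(b+f))) is None else np.round(q,2) for h in(.11,.25)])
E
```

```text
top 0.195 247 [0.4999 0.2616 0.2086] 0.2089 [array([500., 262.]), array([79.3, 14. ]), np.float64(85.7)]
top 0.203 240 [0.4999 0.2622 0.2088] 0.2091 [array([500. , 262.3]), array([78.6, 13.9]), np.float64(85.7)]
frame 924 [array([500.9, 262.2]), array([150.4,  58.1]), np.float64(89.9)]
side 0.195 154 [0.501  0.2543 0.2056] 0.2069 [array([502.2, 259.5]), array([85. , 14.6]), np.float64(85.7)]
side 0.203 120 [0.5019 0.2569 0.2075] 0.2076 [array([502.3, 260. ]), array([84.1, 14.5]), np.float64(85.7)]
frame 385 [array([499.8, 268.6]), array([ 59.7, 142.6]), np.float64(1.1)]
tip 0.025
shut -4 [array([ 0.34,  0.46,  1.51, -0.  ,  1.17,  0.41]), array([ 0.34,  0.38,  1.33, -0.  ,  1.43,  0.41]), array([ 0.34,  0.36,  1.21, -0.  ,  1.57,  0.41])]
shut 176 [array([ 0.34,  0.46,  1.51, -0.  ,  1.17, -2.73]), array([ 0.34,  0.38,  1.33, -0.  ,  1.43, -2.73]), array([ 0.34,  0.36,  1.21, -0.  ,  1.57, -2.73])]
knob 71 90 [array([-0.49,  0.61,  1.51, -0.  ,  1.02,  2.98]), array([-0.49,  0.48,  1.33, -0.  ,  1.33,  2.98])]
knob 71 -90 [array([-0.49,  0.61,  1.51, -0.  ,  1.02, -0.16]), array([-0.49,  0.48,  1.33, -0.  ,  1.33, -0.16])]
knob -9 90 [array([-0.49,  0.61,  1.51, -0.  ,  1.02, -1.91]), array([-0.49,  0.48,  1.33, -0.  ,  1.33, -1.91])]
knob -9 -90 [array([-0.49,  0.61,  1.51, -0.  ,  1.02,  1.23]), array([-0.49,  0.48,  1.33, -0.  ,  1.33,  1.23])]
```

Run:
```python
from h import *
q=down(-4.3); c=[.501,.261]
command_gripper(.05,80)
r.reach(c+[.30],q)
print(r.move_straight(c+[.201],speed=.1,max_force=15))
command_gripper(0,80)
s=r.read_state();print(s['time_s'],s['eef_pos'],s['grip_width'],s['grip_force'],s['contact_force'])
z0=s['eef_pos'][2]
print(r.move_straight([*s['eef_pos'][:2],z0+.106],speed=.06,max_force=32))
s=r.read_state();print(s['time_s'],s['eef_pos'],s['eef_pos'][2]-z0,s['grip_width'],s['contact_force'])
im,d=grab('side');P=cloud('side',d);print(np.nanmax(P[100:215,230:330,2]))
cv2.imwrite('pics/side1.png',im[60:300,180:480,::-1].repeat(2,0).repeat(2,1))
```

```text
False
3.6917 [0.50132596 0.26105368 0.20147283] 0.01277622865245508 78.49249005317688 [ 1.234887   -0.91579549  3.93488771]
True
5.3583 [0.50136663 0.26102119 0.30363248] 0.10215964761311833 0.01301474855656207 [ 0.23467475 -0.11519836  3.78742149]
0.4400104761730401
```

View pics/side1.png

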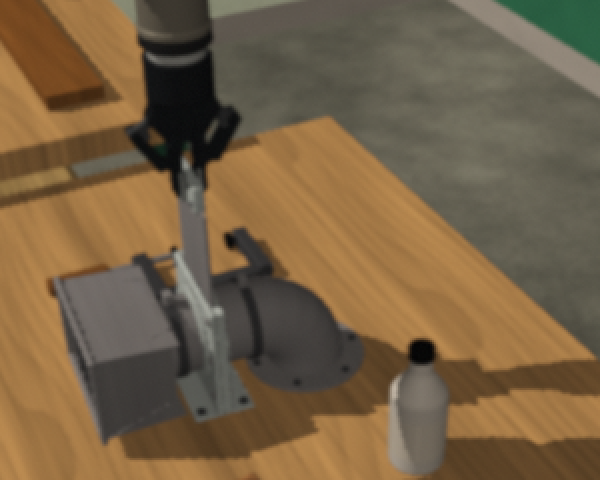

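The shutter is up: the plate shows at (195,240) in the crop and the grip is held at (190,185). It hit the stop after rising 102 mm, as expected. I'll release it and do the knob.

Run:
```python
from h import *
s=r.read_state();p=s['eef_pos']
command_gripper(.06)
r.move_straight([p[0],p[1],.40],speed=.15)
d=grab('side')[1];Q=cloud('side',d)
m=(abs(Q[...,0]-.501)<.012)&(abs(Q[...,1]-.261)<.045)&(Q[...,2]>.2)&(Q[...,2]<.34);print('grip top',np.percentile(Q[m][:,2],[50,95,99]))
q=down(70.7-90); c=[.5557,-.212]
r.reach(c+[.25],q)
command_gripper(.04,60)
print(r.move_straight(c+[.112],speed=.08,max_force=12))
command_gripper(0,60)
s=r.read_state();print(s['time_s'],s['eef_pos'],s['grip_width'],s['grip_force'],s['contact_force'],s['torque'],s['joint_positions'])
```

```text
grip top [0.28243001 0.31063016 0.31186582]
False
11.15 [ 0.55575014 -0.21202196  0.11240351] 0.01319773085254164 59.075358510017395 [-1.75928413  0.86175659  3.81794264] [0.05120558 0.20679216 0.08977508] [-4.93227604e-01  6.09325323e-01  1.50827917e+00 -7.78836188e-05
  1.02357565e+00 -1.56489462e-01]
```

The shutter is confirmed at its stop (grip top 0.311 = 0.206 + 0.105). Now I'll turn the knob.

Run:
```python
from h import *
j=np.array(r.read_state()['joint_positions'])
for a in(.35,.7,1.05,1.40):
    k=j.copy();k[5]+=a;r.movej(k);s=r.read_state();print(a,s['joint_positions'][5]-j[5],s['torque'],s['contact_force'],s['grip_width'])
r.hold(.3)
command_gripper(.04)
p=r.read_state()['eef_pos']
r.move_straight([p[0],p[1],.25],speed=.12)
r.reach([.42,-.05,.42],r.read_state()['eef_rot'])
r.hold(.3)
for n in('top','side'):
    im,d=grab(n);P=cloud(n,d);z=P[...,2]
    m=(abs(P[...,0]-.5557)<.045)&(abs(P[...,1]+.212)<.045)&(z>.1)&(z<.13);pp=P[m]
    print(n,len(pp),[np.round(x,1) for x in cv2.minAreaRect((pp[:,:2]*1000).astype(np.float32))] if len(pp) else '')
    cv2.imwrite(f'pics/{n}2.png',im[:,:,::-1])
    m=(abs(P[...,0]-.501)<.03)&(abs(P[...,1]-.261)<.045)&(z>.2)&(z<.34);print('grip top',np.percentile(P[m][:,2],[95,99]))
print(r.read_state()['time_s'])
im=np.load('top.npz')['im'];cv2.imwrite('pics/knob2.png',cv2.resize(im[205:285,410:500],None,fx=6,fy=6,interpolation=cv2.INTER_CUBIC)[:,:,::-1])
```

```text
0.35 0.3462306510219916 [ 0.02977425 -0.02882538  2.54969801] [-2.67477257  5.25119034  3.04567449] 0.013047350546735063
0.7 0.6898550138784381 [-1.46085933 -0.1641999   6.47569574] [-5.28956225 12.5076933   5.39018018] 0.01315195238035788
1.05 1.0503884659140053 [ 1.63160761 -0.60103663 -0.04639133] [ 1.38851647  7.26113914 19.02999902] 0.012825985889265605
1.4 1.4002245181485713 [ 0.83567967 -0.55778828  0.08534645] [ 2.51416966  5.09948663 18.89072463] 0.012517910407223954
top 194 [array([ 554.2, -211.3]), array([15.3, 62.4]), np.float64(80.4)]
grip top [0.31401167 0.31519511]
side 318 [array([ 557.3, -213. ]), array([17.9, 66.1]), np.float64(78.0)]
grip top [0.31083549 0.31204407]
16.275
```

View pics/knob2.png

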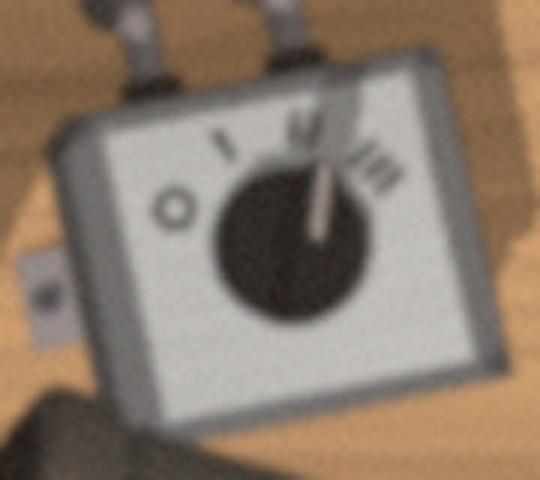

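View pics/side2.png

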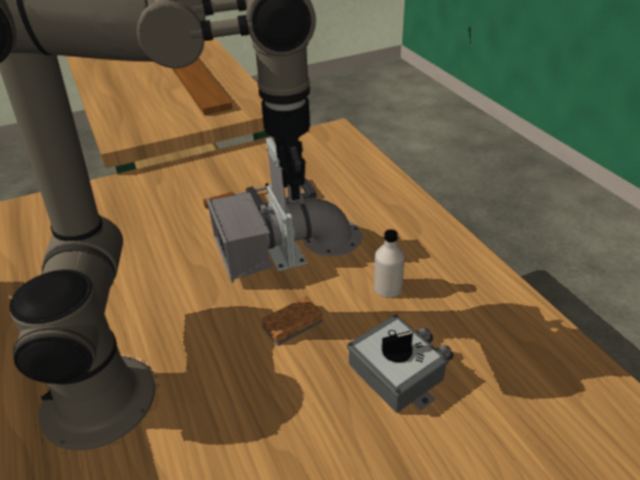

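The knob crop shows the white line at (320,200) pointing at the two-stroke mark. The bar measures about -10°, against the expected -8.8°. The side picture shows the shutter up, the bottle at (390,265) and block at (293,320) where they were, and the gripper clear.

Run:
```python
from h import *
print(r.finish_job())
```

```text
the job is handed in; nothing more can be done
None
```

I handed the job in with the shutter up at its stop, the selector on speed two, and the arm clear of everything. The block and bottle looked unmoved in the last picture, but I didn't measure them or check the clamp, and no verdict was returned.

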